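# Free the jammed heating block

### The job

The aluminium block in the dry-block heater has to come out for cleaning. First press the clear hinged cover down until it clicks shut and stays shut, so that the samples under it are safe; then take the block by its orange handle, rock it side to side (left end up, right end up) until both sprung sides have let go, without dragging the heater itself up off its mat, and lift it level until it is just clear of the well. Finish holding it there, still, a finger's breadth or two above the heater, with the cover still shut and the things round about left alone.

Things in the scene. Friction and masses are not known exactly. Their poses are not given: they have to be found in the camera images.
- mat: black rubber mat, 150 x 256 x 3 mm, fixed under the heater; origin: centre of its underside; x: to the heater's back, y: to its left, z up. The heater on it is a white box 130 (x) x 236 (y) x 60 mm, its flat top 63 mm above the worktop; the block's well is in its right (-y) half, the covered samples in its left half
- heater (a joint): how far the whole heater has been dragged up off the mat (m); 0 = standing on the mat by its own weight (about 25 N); it can only move up
- well (a point): centre of the floor of the block's well, 39 mm above the worktop, 24 mm below the heater's top (the well's rim); axes as the mat's. The well is 84 (x) x 70 (y) mm; a sprung steel roller in its left and in its right wall holds down a rib on that side of the block. Straight up, both hold with about 40 N, more than the heater weighs
- block: aluminium heating block, 80 (x) x 54 (y) x 42 mm, about 0.4 kg, seated in the well, axes along the mat's; origin: centre of its underside. On top an orange upright flat handle, 36 (x) x 16 (y) x 42 mm, from 54 to 96 mm above the underside, on a narrower neck. Ribs along its left and right sides (crests 60 mm apart, 8 mm above the underside) are caught under the rollers
- block_left (a point): middle of the block's lower left (+y) edge, 27 mm from the middle of its underside. Leaning the seated block about its lower right edge by some 0.2 rad (about 1.3 N m about x) snaps the left side up over its roller, where it stays up by 9 mm or more
- block_right (a point): middle of the block's lower right (-y) edge, 27 mm from the middle of its underside. It snaps up in the same way when the block is leaned to the left, about its left edge (which by then may be up already). With both sides snapped up the block lifts out freely
- handle (a point): where to take the orange handle: in its middle, 80 mm above the block's underside; 16 mm thick in y, 36 mm in x; its top is 16 mm higher
- cover (a joint): angle of the clear, blue-edged sample cover (rad), 98 (x) x 92 (y) x 31 mm, hinged along the heater's back: 0 = shut, 0.35 to 0.65 at the start, front up, with a light opening spring. About 10 N on the press pad at its front pushes it past a sprung roller at about 0.04 rad and it clicks shut and stays; let go before that it opens again
- cover_press (a point): middle of the top of the cover's blue press pad (24 x 60 mm) near its front edge; it moves with the cover on an arc of 93 mm about the hinge line, which runs along y 50 mm behind the mat's middle, 63 mm above the worktop; with the cover shut it is 94 mm above the worktop, 38 mm in front of the mat's middle and 52 mm to its left
- timer: white timer, 64 x 64 x 20 mm, behind the heater: leave alone
- beaker: clear beaker, 56 mm wide, 69 mm high: leave alone
- specimen_cup: specimen cup with blue lid, 70 mm wide, 72 mm high: leave alone
- stapler: red and black stapler, 30 x 105 x 34 mm: leave alone
- tape_roll: roll of paper tape lying flat, 72 mm wide, 19 mm high: leave alone
Mind the look-alikes: they are no part of the job. Leave any black or yellow look-alike of the block alone.

How it is judged:
On the way, in this order (a step that is already met when the one before it is completed fails the run):
1. the cover is pressed shut and clicked while the block is still fully seated (value of joint cover below 0.02 rad and z of each of block_left, block_right in the frame of well below 0.0035 m), for 0.2 s.
2. the block is rocked over: one side has snapped up (over 7 mm) while the other is still down (under 3.5 mm) (((z of block_left in the frame of well above 0.007 m and z of block_right in the frame of well below 0.0035 m) or (z of block_right in the frame of well above 0.007 m and z of block_left in the frame of well below 0.0035 m))), for 0.2 s.
3. rocked back: the other side is up too (both over 7 mm) (z of each of block_left, block_right in the frame of well above 0.007 m), for 0.1 s.
At the end, for the whole second after the job is handed in: the block hangs still in the gripper over its well, level within 0.15 rad, within 30 mm sideways, its underside 4 to 50 mm above the heater's top and touching nothing of the heater; the cover is still clicked shut (under 0.02 rad) and the heater stands on its mat (z of block in the frame of well between 0.028 and 0.074 m and horizontal distance between block and well below 0.03 m and angle between block's own z axis and vertical below 0.15 rad and linear speed of block below 0.02 m/s and contact force between the fingers and block above 2 N and contact force between block and mat below 0.1 N and value of joint cover below 0.02 rad and value of joint heater below 0.002 m); the arm keeps its last pose, push and grip.
It fails at once if the heater is dragged more than 8 mm up off its mat (value of joint heater above 0.008 m).
It fails at once if a bystander is moved more than 30 mm (distance of any of timer, beaker, specimen_cup, stapler, tape_roll from where it was at the start of the episode above 0.03 m).
It also fails if it takes over 48 s, if anything falls off the work surface, if the arm or the gripper's body presses on something with over 40 N, if the wrist force passes 120 N, or if a joint passes its speed limit or range.

### The arm

A 7-joint arm with a two-finger parallel gripper is mounted at the origin on a cart in front of the work surface, level with it; the furniture and walls round the work are solid. World frame = base frame: x ahead of the robot, y to its left, z up, the work surface at z = 0. Lengths are in m, angles in rad, forces in N, time in s.
With the tool pointing down it reaches from about 0.425 to 0.925 m from the base axis. Payload 6.8 kg.
Tool frame: the origin (TCP) lies on the centre line of the jaws, within the pads' length; the fingertips stand bot.tip_reach ahead of it and the grasp point (between the pads) lies 3 mm ahead of it (bot.tip_reach is the distance from the TCP to the fingertips, in m); z points along the fingers, y is the line along which they close (so a half turn about z gives the same grasp; the last joint's range is limited). The gripper opens to 85 mm and grips with 20 to 120 N. Pads are 22 mm wide; open, the fingers measure 114 mm over their backs; the gripper's body (76 mm by 85 mm) begins 54 mm behind the grasp point. The pads swing forward as they close: fully open they stand 13 mm farther back than shut.
Start: joints at [-1.418, 0.477, 0.022, 1.555, -0.011, 1.109, -0.083], TCP at [0.174, 0.652, 0.253] pointing down, gripper open.
Joint ranges: [-2.96, 2.96], [-0.34, 2.1], [-1.41, 1.46], [0.24, 2.44], [-1.37, 4.51], [0.17, 1.92], [-2.96, 2.96]. Speed limits (rad/s): [2.39, 2.39, 3.14, 3.14, 3.14, 3.14, 3.14].

### API

Orientations are given as a unit quaternion [w, x, y, z].
In Python, from station import bot gives the robot as it stands.
- The arm moves only by the tool jog_arm, never from a script. Its argument "deltas" is a list of rows, each a list of 7 numbers: the shift along the world's x, y, z in m, then the turn, a rotation vector about the world's x, y, z in rad, then the opening, from 0 (shut) to 1 (fully open). In form: [[x, y, z, rx, ry, rz, grip], ...]. A call has 1 to 10 rows; each row shifts and turns the commanded pose from where the row before left it; what a row does not reach is not made up. A row lasts 1/10 s, in which the tool goes at most 50 mm and 8.59 degrees, less where a joint would pass 70% of its speed; a pose out of reach is approached as far as the arm can. A call with a gripper value outside its range is refused whole. The fingers move at their own pace and stop on an object; "newtons" is the grip in N (left out, the last holds). Time passes only in rows, so rows that do not move let the fingers close. It gives the time, the measured TCP pose, the force, the opening and the grip force at its end, in the units of the state.
- bot.get_obs(): the state, without advancing time (a new reading comes with each control period).
- bot.read_camera(name): name is "side" or "top"; returns a dict with "img" (400x640x3 uint8, red, green, blue), "K" (3x3 intrinsics, pixels), "eye" and "attitude" of the camera in the world. Camera axes: x right, y down, z forward; pixel columns grow to the right and rows downward; lengths in m; the calibration is good to about 2 mm. A picture is of the moment at which its call begins. There is no depth.
- bot.hand_in(): hands the job in; it is judged then, once.
The state is a dict: "t": time; "q": joint angles; "joint_vel": joint speeds; "joint_torque": joint torques, N m; "eef_pos": TCP position; "tool_rot": TCP orientation; "contact_force": force on the tool from outside, world axes, zero at the start; "torque": the same for the moment, N m; "gripper_width": opening from 0.0 (shut) to 1.0 (fully open); "grasp_force": force on a finger pad.
Only numpy, scipy, OpenCV 4.12 (cv2) and the standard library are available. Lean on these libraries where they do the work, as an engineer would, in place of code of your own. Each camera call takes 0.05 s, during which the arm holds its last target. There are 200 camera calls.

## Working session

There is one attempt and no reset: what is moved stays moved. The work goes in short steps, Python scripts to look and compute and a tool call to move; the robot and the scene stay as the last step left them, time stands still between calls to the robot, and variables do not carry over. Pictures are saved under pics/ and viewed, at most 10 in all, crops included, and the job is handed in when it is done.

Besides the shell and the picture viewer there is one more tool, called after "Call:" as name(argument=value, ...) on one line, values as JSON. jog_arm: Moves the arm, as the interface text tells. Its arguments: {"type":"object","properties":{"deltas":{"type":"array"},"newtons":{"type":"number"}},"required":["deltas"]}

```bash
mkdir -p pics; ls
cat > h.py <<'E'
import numpy as np, cv2
from station import bot
from scipy.spatial.transform import Rotation as R
def cam(n):
    c=bot.read_camera(n); q=np.array(c["attitude"],float)
    M=q if q.shape==(3,3) else R.from_quat(q,scalar_first=True).as_matrix()
    return c["img"],np.array(c["K"]),np.array(c["eye"]),M
def ray(c,u,v):
    d=c[3]@np.linalg.inv(c[1])@np.array([u,v,1.]); return c[2],d
def plane(c,u,v,z):
    e,d=ray(c,u,v); return e+d*(z-e[2])/d[2]
def proj(c,p):
    x=c[1]@(c[3].T@(np.array(p)-c[2])); return x[:2]/x[2]
def save(c,f): cv2.imwrite("pics/"+f,c[0][:,:,::-1])
E
python3 - <<'E'
from h import *
for n in("top","side"):
    c=cam(n); save(c,n+"0.png"); print(n,c[1].round(1).tolist(),c[2],c[3].round(3).tolist())
print(bot.get_obs(),bot.tip_reach)
E
```

```text
pics
top [[405.8, 0.0, 317.9], [0.0, 405.8, 199.9], [0.0, 0.0, 1.0]] [ 0.26813383 -0.03389722  1.45330318] [[-0.057, -0.977, 0.204], [-0.998, 0.056, -0.012], [-0.0, -0.204, -0.979]]
side [[362.2, 0.0, 323.2], [0.0, 362.2, 199.9], [0.0, 0.0, 1.0]] [ 0.05755945 -0.89564384  0.61091752] [[0.876, -0.214, 0.432], [-0.482, -0.415, 0.772], [0.014, -0.884, -0.467]]
{'t': 0.1, 'q': array([-1.41807507,  0.47775888,  0.02233514,  1.55633106, -0.01151004,
        1.10929493, -0.08308468]), 'joint_vel': array([-0.00041341, -0.00069817,  0.00014384, -0.00445386, -0.00054379,
       -0.00054653,  0.00095883]), 'joint_torque': array([ 4.89860075e-03, -5.97756743e+01,  1.61379453e+00, -2.81955528e+01,
        1.28171218e-02,  5.04479904e-03,  4.53542356e-06]), 'eef_pos': array([0.17393929, 0.65169864, 0.25240406]), 'tool_rot': array([-5.35896546e-05,  1.30022530e-01,  9.91510690e-01, -8.30411870e-04]), 'contact_force': array([-0.47421771,  0.6518814 ,  0.11168049]), 'torque': array([ 0.00314025,  0.00772665, -0.00314506]), 'grasp_force': 0.0, 'gripper_width': 1.0022689911219116} 0.022
```

View pics/top0.png

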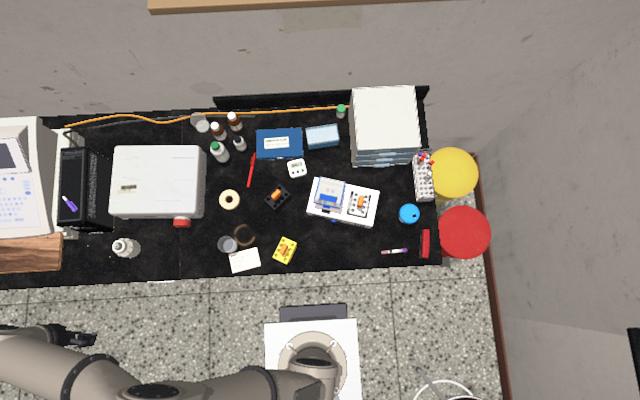

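View pics/side0.png

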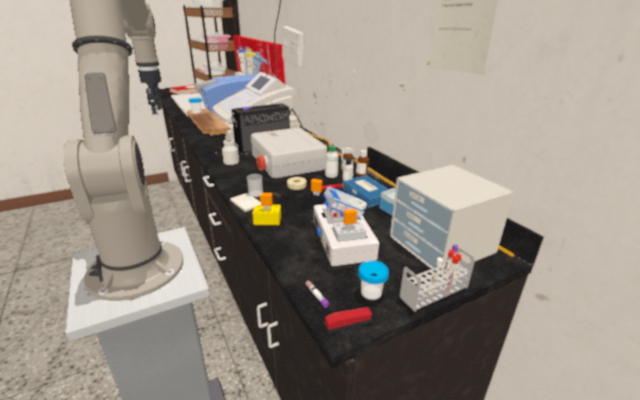

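The top view shows the heater at about (343,202), with its orange handle at about (360,204) and the cover at about (328,192). The look-alikes are black at (277,197) and yellow at (285,250). Next I'll measure these.

Run:
```python
from h import *
t=cam("top"); s=cam("side")
cv2.imwrite("pics/c1.png",np.hstack([cv2.resize(t[0][165:245,295:395,::-1],(400,320),interpolation=cv2.INTER_CUBIC),cv2.resize(s[0][180:280,300:400,::-1],(320,320),interpolation=cv2.INTER_CUBIC)]))
def blobs(c,m):
    n,l,st,ce=cv2.connectedComponentsWithStats(m.astype(np.uint8)); return [(st[i],ce[i],l==i) for i in range(1,n) if st[i][4]>15]
for nm,c in(("t",t),("s",s)):
    h=cv2.cvtColor(c[0],cv2.COLOR_RGB2HSV)
    o=(h[...,0]>5)&(h[...,0]<18)&(h[...,1]>170)&(h[...,2]>140)
    for st,ce,_ in blobs(c,o):
        if 150<ce[1]<280 and ce[0]>250: print(nm,"orange",st,ce.round(1),plane(c,*ce,.135 if nm=="t" else .119).round(3))
h=cv2.cvtColor(t[0],cv2.COLOR_RGB2HSV)
m=((h[...,1]<50)&(h[...,2]>150)); m[:165]=0;m[245:]=0;m[:,:302]=0;m[:,395:]=0
m=cv2.morphologyEx(m.astype(np.uint8),cv2.MORPH_CLOSE,np.ones((5,5)))
b=max(blobs(t,m),key=lambda b:b[0][4]); ys,xs=np.nonzero(b[2])
P=np.array([plane(t,x,y,.063)[:2] for x,y in zip(xs,ys)])
r=cv2.minAreaRect((P*1000).astype(np.float32)); print(r,cv2.boxPoints(r).round(0).tolist())
```

```text
t orange [271 189  10  11  34] [275.5 194.1] [0.571 0.09  0.135]
t orange [281 246   7   9  20] [284.4 250.3] [0.383 0.068 0.135]
s orange [311 178  12  15 126] [316.3 185.4] [0.541 0.013 0.119]
s orange [260 192  13  14 118] [266.2 199.3] [ 0.368 -0.003  0.119]
s orange [344 213  12  11 121] [349.6 217.9] [ 0.526 -0.205  0.119]
((551.4345092773438, -137.22911071777344), (237.19851684570312, 137.4733123779297), 73.8656005859375) [[452.0, -232.0], [585.0, -270.0], [650.0, -42.0], [518.0, -4.0]]
```

View pics/c1.png

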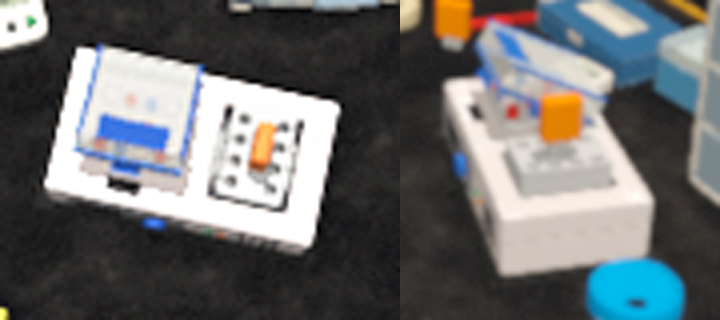

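Run:
```python
from h import *
t=cam("top"); s=cam("side")
def bb(c,x0,x1,y0,y1,f):
    h=cv2.cvtColor(c[0],cv2.COLOR_RGB2HSV).astype(int); m=f(h).astype(np.uint8)
    k=np.zeros_like(m);k[y0:y1,x0:x1]=1; m*=k; n,l,st,ce=cv2.connectedComponentsWithStats(m)
    i=1+np.argmax(st[1:,4]); return st[i],ce[i]
o=lambda h:(h[...,0]>4)&(h[...,0]<20)&(h[...,1]>120)&(h[...,2]>120)
b=lambda h:(h[...,0]>105)&(h[...,0]<122)&(h[...,1]>130)&(h[...,2]>90)
def tri(a,b2):
    (e1,d1),(e2,d2)=a,b2; A=np.c_[d1,-d2]; k=np.linalg.lstsq(A,e2-e1,rcond=None)[0]; p,q=e1+k[0]*d1,e2+k[1]*d2; return (p+q)/2,np.linalg.norm(p-q)
st,c=bb(t,350,375,185,220,o); st2,c2=bb(s,335,365,205,235,o); print(st,c,st2,c2)
p,g=tri(ray(t,*c),ray(s,*c2)); print("handle",p.round(4),g, "top plane .125/.135",plane(t,*c,.125),plane(t,*c,.135),"side .115",plane(s,*c2,.115))
st,c=bb(t,316,345,190,205,b); print("pad",st,c)
yaw=-.281; Rm=np.array([[np.cos(yaw),-np.sin(yaw)],[np.sin(yaw),np.cos(yaw)]])
for z in(.115,.125,.135,.145): 
    q=plane(t,*c,z); print(z,q.round(4),(Rm.T@(q[:2]-[.5548,-.138])).round(4))
print("handle in mat",Rm.T@(p[:2]-[.5548,-.138]))
for a in(.35,.45,.55,.65):
    x=np.array([.050-(.088*np.cos(a)-.031*np.sin(a)),.052]); print(a,Rm@x+[.5548,-.138],.063+.088*np.sin(a)+.031*np.cos(a), proj(t,[*(Rm@x+[.5548,-.138]),.063+.088*np.sin(a)+.031*np.cos(a)]))
```

```text
[358 196   6  12  48] [360.20833333 201.29166667] [344 209  13  16 183] [349.89617486 216.12021858]
handle [ 0.5348 -0.1919  0.1152] 0.001470405619930307 top plane .125/.135 [ 0.53215188 -0.19037371  0.125     ] [ 0.53016424 -0.18919569  0.135     ] side .115 [ 0.53579491 -0.19161251  0.115     ]
pad [320 194  17   8  84] [327.73809524 197.77380952]
0.115 [ 0.5525 -0.0832  0.115 ] [-0.0174  0.052 ]
0.125 [ 0.5504 -0.0828  0.125 ] [-0.0196  0.0518]
0.135 [ 0.5482 -0.0824  0.135 ] [-0.0217  0.0516]
0.145 [ 0.5461 -0.0821  0.145 ] [-0.0239  0.0513]
handle in mat [-0.00431053 -0.0573057 ]
0.35 [ 0.54804974 -0.08192885] 0.12229556115434846 [327.50532389 198.63176667]
0.45 [ 0.554083   -0.08367028] 0.12919082717472125 [327.96104234 196.40993418]
0.55 [ 0.5607475 -0.0855939] 0.1354247363297427 [328.45825161 194.02547711]
0.65 [ 0.56797664 -0.0876805 ] 0.1409350014597922 [328.99150711 191.50488686]
```

Call:
jog_arm(deltas=[[0.034,-0.032,0.005,0,0,-0.02,0],[0.034,-0.032,0,0,0,0,0],[0.034,-0.032,0,0,0,0,0],[0.034,-0.032,0,0,0,0,0],[0.034,-0.032,0,0,0,0,0],[0.034,-0.032,0,0,0,0,0],[0.034,-0.032,0,0,0,0,0],[0.034,-0.032,0,0,0,0,0],[0.009,-0.044,0,0,0,0,0],[0.009,-0.044,0,0,0,0,0]], newtons=60)

```text
t: 1.3
eef_pos: [0.465, 0.3063, 0.2582]
tool_rot: [0.0, 0.14, 0.99, -0.0]
contact_force: [0.4, -0.0, -0.2]
gripper_width: 0.0
grasp_force: 0.0
```

Call:
jog_arm(deltas=[[0.009,-0.044,0,0,0,0,0],[0.009,-0.044,0,0,0,0,0],[0.009,-0.044,0,0,0,0,0],[0.009,-0.044,0,0,0,0,0],[0.009,-0.044,0,0,0,0,0],[0.009,-0.044,0,0,0,0,0],[0.009,-0.044,0,0,0,0,0],[0.009,-0.044,0,0,0,0,0],[0.009,-0.044,0,0,0,0,0],[0,0,0,0,0,0,0]])

```text
t: 2.3
eef_pos: [0.5451, -0.0954, 0.2588]
tool_rot: [0.001, 0.145, 0.989, -0.002]
contact_force: [0.3, 0.3, -0.7]
gripper_width: 0.002
grasp_force: 0.0
```

Call:
jog_arm(deltas=[[0,0.005,-0.03,0,0,0,0],[0,0.005,-0.03,0,0,0,0],[0,0.004,-0.03,0,0,0,0],[-0.001,0,-0.01,0,0,0,0],[-0.002,0,-0.01,0,0,0,0],[-0.002,0,-0.01,0,0,0,0],[-0.002,0,-0.008,0,0,0,0],[-0.002,0,-0.006,0,0,0,0]])

```text
t: 3.1
eef_pos: [0.5363, -0.0739, 0.1244]
tool_rot: [0.001, 0.14, 0.99, 0.0]
contact_force: [-0.3, 1.0, 1.9]
gripper_width: -0.002
grasp_force: 1.2
```

Call:
jog_arm(deltas=[[-0.001,0,-0.004,0,0,0,0],[-0.001,0,-0.004,0,0,0,0],[0,0,-0.003,0,0,0,0],[0,0,-0.002,0,0,0,0],[0,0,0,0,0,0,0]])

```text
t: 3.6
eef_pos: [0.5339, -0.0735, 0.115]
tool_rot: [-0.0, 0.14, 0.99, 0.001]
contact_force: [-15.7, 4.8, 42.8]
gripper_width: -0.002
grasp_force: 21.3
```

Call:
jog_arm(deltas=[[0,0,0.02,0,0,0,0],[0,0,0.04,0,0,0,0],[0,0,0.04,0,0,0,0],[0,-0.005,0,0,0,0,0],[0,0,0,0,0,0,0]])

```text
t: 4.1
eef_pos: [0.5347, -0.0797, 0.2122]
tool_rot: [0.001, 0.14, 0.99, 0.0]
contact_force: [-1.0, -0.6, -1.1]
gripper_width: -0.001
grasp_force: 0.0
```

Run:
```python
from h import *
t=cam("top"); s=cam("side"); print(bot.get_obs()["eef_pos"])
cv2.imwrite("pics/c2.png",np.hstack([cv2.resize(t[0][165:245,295:395,::-1],(400,320),interpolation=cv2.INTER_CUBIC),cv2.resize(s[0][150:270,290:400,::-1],(352,384),interpolation=cv2.INTER_CUBIC)[:320]]))
```

```text
[ 0.53336504 -0.07885521  0.21033286]
```

View pics/c2.png

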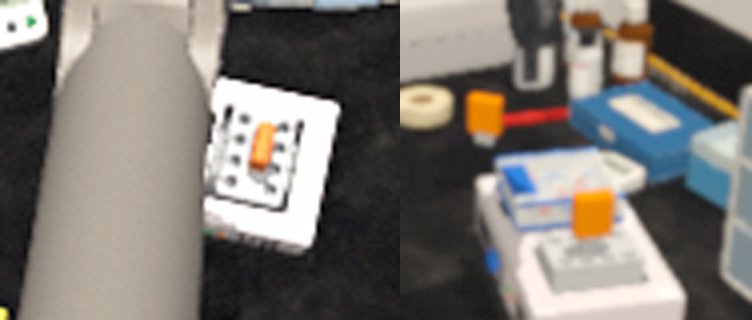

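The side view shows the cover lying level and shut. The block stays seated, and the handle is unobstructed.

Run:
```python
from h import *
t=cam("top"); s=cam("side")
print("well outline",plane(t,359,204.4,.063))
for n,c,box,zs in(("t",t,(350,375,185,220),(.135,.115)),("s",s,(335,365,195,235),(.114,))):
    h=cv2.cvtColor(c[0],cv2.COLOR_RGB2HSV).astype(int); m=((h[...,0]>4)&(h[...,0]<20)&(h[...,1]>120)&(h[...,2]>120)).astype(np.uint8)
    x0,x1,y0,y1=box; M=np.zeros_like(m); M[y0:y1,x0:x1]=m[y0:y1,x0:x1]; print(n,cv2.boundingRect(M),cv2.minAreaRect(np.argwhere(M)[:,::-1].astype(np.float32)))
for x,y in((.535,-.192),(.532,-.188)):
    u=np.array([.961,-.277]);v=np.array([.277,.961])
    for n,c in(("t",t),("s",s)):
        P=np.array([proj(c,[*(np.array([x,y])+a*.018*u+b*.008*v),z]) for a in(-1,1) for b in(-1,1) for z in(.093,.135)])
        print(x,y,n,P.min(0).round(1),P.max(0).round(1))
```

```text
well outline [ 0.53366769 -0.19259459  0.063     ]
t (357, 196, 7, 12) ((360.23077392578125, 201.34616088867188), (4.510671138763428, 11.178619384765625), 11.309932708740234)
s (344, 209, 13, 16) ((350.0, 216.5), (15.0, 12.0), 90.0)
0.535 -0.192 t [356.3 194.1] [364.4 207.9]
0.535 -0.192 s [342.2 207.8] [357.4 225.4]
0.532 -0.188 t [355.2 195.1] [363.3 208.8]
0.532 -0.188 s [340.5 207.4] [355.6 225. ]
```

Call:
jog_arm(deltas=[[0,-0.04,0,0,0,0,0.6],[0.001,-0.04,0,0,0,0,0.6],[0.001,-0.033,0,0,0,0,0.6],[0,0,-0.01,0,0,0,0.6],[0,0,0,0,0,0,0.6]])

```text
t: 4.8
eef_pos: [0.5346, -0.192, 0.1991]
tool_rot: [-0.002, 0.141, 0.99, 0.0]
contact_force: [0.2, -0.1, -0.5]
gripper_width: 0.6
grasp_force: 0.0
```

Call:
jog_arm(deltas=[[0,0,-0.03,0,0,0,0.6],[0,0,-0.03,0,0,0,0.6],[0,0,-0.017,0,0,0,0.6],[0,0,0,0,0,0,0.6],[0,0,0,0,0,0,0],[0,0,0,0,0,0,0],[0,0,0,0,0,0,0],[0,0,0,0,0,0,0]], newtons=110)

```text
t: 5.6
eef_pos: [0.5368, -0.1921, 0.1257]
tool_rot: [0.001, 0.14, 0.99, 0.0]
contact_force: [-1.8, 0.2, 6.7]
gripper_width: 0.168
grasp_force: 107.7
```

Call:
jog_arm(deltas=[[-0.0012,-0.0043,0.0007,0.048,-0.0139,0,0],[-0.0012,-0.0043,0.0007,0.048,-0.0139,0,0],[-0.0012,-0.0043,0.0006,0.048,-0.0139,0,0],[-0.0012,-0.0043,0.0005,0.048,-0.0139,0,0],[0,0,0,0,0,0,0]], newtons=120)

```text
t: 6.1
eef_pos: [0.5326, -0.2082, 0.1291]
tool_rot: [0.016, 0.14, 0.985, 0.102]
contact_force: [-1.0, 5.0, 14.3]
gripper_width: 0.167
grasp_force: 120.1
```

```bash
cat >> h.py <<'E'
def st():
    o=bot.get_obs(); M=R.from_quat(o["tool_rot"],scalar_first=True).as_matrix(); u=np.array([.961,-.277,0]);v=np.array([.277,.961,0]); z=-M[:,2]
    print(o["t"],o["eef_pos"].round(4),"lean",np.arctan2(-z@v,z[2]).round(3),"pitch",np.arctan2(z@u,z[2]).round(3),"F",o["contact_force"].round(1),"T",(o["torque"]@u).round(2),o["torque"].round(2),"w",round(o["gripper_width"],3))
E
python3 -c "
from h import *
st()"
```

```text
6.1 [ 0.5326 -0.2082  0.1291] lean 0.206 pitch -0.003 F [-1.   5.  14.3] T 1.24 [1.37 0.29 0.11] w 0.167
```

Call:
jog_arm(deltas=[[-0.0012,-0.0044,0.0004,0.048,-0.0139,0,0],[-0.0012,-0.0044,0.0001,0.048,-0.0139,0,0],[0,0,0,0,0,0,0]])

```text
t: 6.4
eef_pos: [0.5305, -0.2159, 0.1295]
tool_rot: [0.022, 0.139, 0.978, 0.151]
contact_force: [0.8, 6.7, 12.1]
gripper_width: 0.168
grasp_force: 120.0
```

Run:
```python
from h import *
st(); s=cam("side"); t=cam("top")
cv2.imwrite("pics/c3.png",np.hstack([cv2.resize(t[0][165:245,315:395,::-1],(320,320),interpolation=cv2.INTER_CUBIC),cv2.resize(s[0][180:275,300:400,::-1],(480,456),interpolation=cv2.INTER_CUBIC)[:320]]))
```

```text
6.4 [ 0.5305 -0.2159  0.1295] lean 0.307 pitch -0.002 F [ 0.8  6.7 12.1] T 1.86 [ 1.89 -0.17  0.11] w 0.168
```

View pics/c3.png

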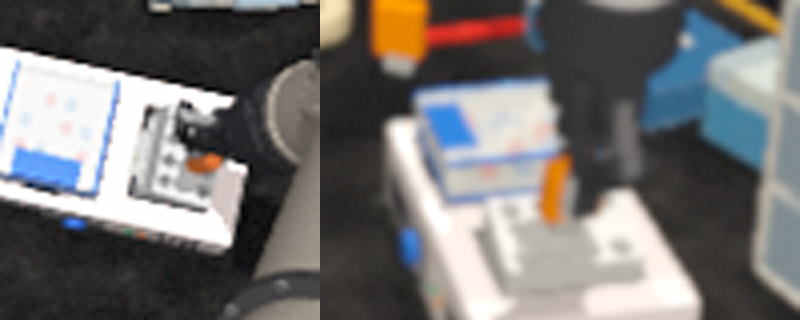

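The handle is leaning, and the cover is shut. I can't tell yet whether the block leaned with it, so I'll compare its projected edges against the image.

```bash
cat >> h.py <<'E'
def corners(left,right,c0=(.535,-.192)):
    # block box, mat axes, underside edges up by left/right
    u=np.array([.961,-.277,0]);v=np.array([.277,.961,0]); th=np.arcsin((left-right)/.054)
    w=np.cos(th)*v+np.array([0,0,np.sin(th)]); k=np.cross(u,w)
    r=np.array([*c0,.039+right])-.027*v if left>=right else np.array([*c0,.039+left])+.027*v-.054*w
    return [r+a*u+b*w+.042*k for a,b in((-.04,0),(.04,0),(.04,.054),(-.04,.054))]
def over(c,box,sc,hyps,f):
    x0,y0,x1,y1=box; im=cv2.resize(c[0][y0:y1,x0:x1,::-1],None,fx=sc,fy=sc,interpolation=cv2.INTER_CUBIC)
    raw=im.copy()
    for h,col in hyps:
        p=np.array([(proj(c,q)-[x0,y0]+.5)*sc for q in corners(*h)]); cv2.polylines(im,[p.round().astype(np.int32)],True,col,1)
    return np.hstack([raw,im])
E
python3 - <<'E'
from h import *
s=cam("side"); t=cam("top"); H=[((0,0),(0,0,255)),((.016,0),(0,255,0))]
cv2.imwrite("pics/c4.png",np.vstack([over(s,(335,205,395,245),6,H,0),over(t,(340,180,400,225),6,H,0)]))
E
```

```text
(no output)
```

View pics/c4.png

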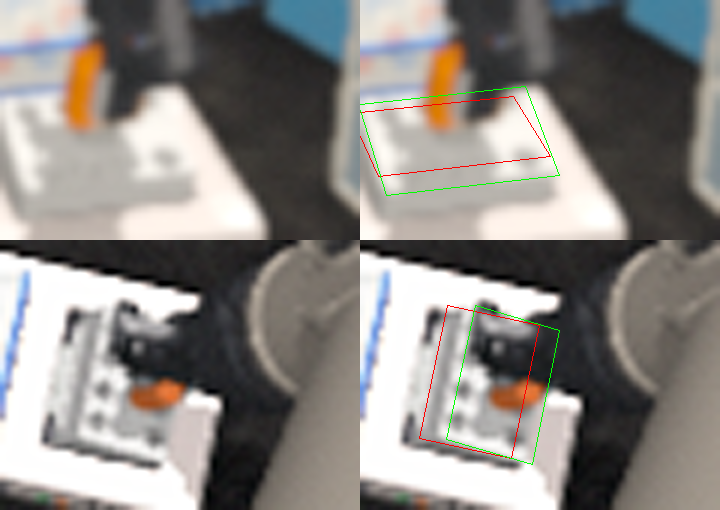

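In both views the block top matches the leaned (green) outline, so the left side is up about 16 mm and has snapped. I'll ease back and check the forces.

Call:
jog_arm(deltas=[[0.0012,0.0041,0.0003,-0.045,0.013,0,0],[0.0012,0.0041,0.0002,-0.045,0.013,0,0],[0.0012,0.0041,0,-0.045,0.013,0,0],[0,0,0,0,0,0,0]])

```text
t: 7.0
eef_pos: [0.5338, -0.2043, 0.129]
tool_rot: [0.012, 0.138, 0.987, 0.078]
contact_force: [1.7, 2.6, 1.6]
gripper_width: 0.169
grasp_force: 118.9
```

```bash
python3 -c "
from h import *
st()"
```

```text
7.0 [ 0.5338 -0.2043  0.129 ] lean 0.158 pitch -0.002 F [1.7 2.6 1.6] T 0.55 [ 0.42 -0.53 -0.07] w 0.169
```

Call:
jog_arm(deltas=[[0.0012,0.0043,0.002,-0.051,0.0147,0,0],[0.0012,0.0043,0.0018,-0.051,0.0147,0,0],[0.0012,0.0043,0.0016,-0.051,0.0147,0,0],[0,0,0,0,0,0,0]])

```text
t: 7.4
eef_pos: [0.5374, -0.192, 0.1344]
tool_rot: [0.001, 0.138, 0.99, -0.001]
contact_force: [-1.1, -0.5, 11.6]
gripper_width: 0.167
grasp_force: 122.1
```

```bash
python3 -c "
from h import *
st()"
```

```text
7.4 [ 0.5374 -0.192   0.1344] lean -0.002 pitch -0.003 F [-1.1 -0.5 11.6] T -0.14 [-0.05  0.34  0.08] w 0.167
```

Call:
jog_arm(deltas=[[0.0012,0.0043,0.002,-0.048,0.0139,0,0],[0.0012,0.0043,0.002,-0.048,0.0139,0,0],[0.0006,0.002,0.001,-0.024,0.007,0,0],[0,0,0,0,0,0,0]])

```text
t: 7.8
eef_pos: [0.5392, -0.1815, 0.1382]
tool_rot: [-0.009, 0.139, 0.988, -0.062]
contact_force: [0.1, -0.1, -1.3]
gripper_width: 0.164
grasp_force: 120.3
```

Run:
```python
from h import *
st()
s=cam("side"); t=cam("top"); H=[((.009,0),(0,0,255)),((.009,.0155),(0,255,0))]
cv2.imwrite("pics/c5.png",np.vstack([over(s,(335,205,395,245),6,H,0),over(t,(340,180,400,225),6,H,0)]))
```

```text
7.8 [ 0.5392 -0.1815  0.1382] lean -0.125 pitch 0.0 F [ 0.1 -0.1 -1.3] T 0.3 [ 0.27 -0.15  0.02] w 0.164
```

View pics/c5.png

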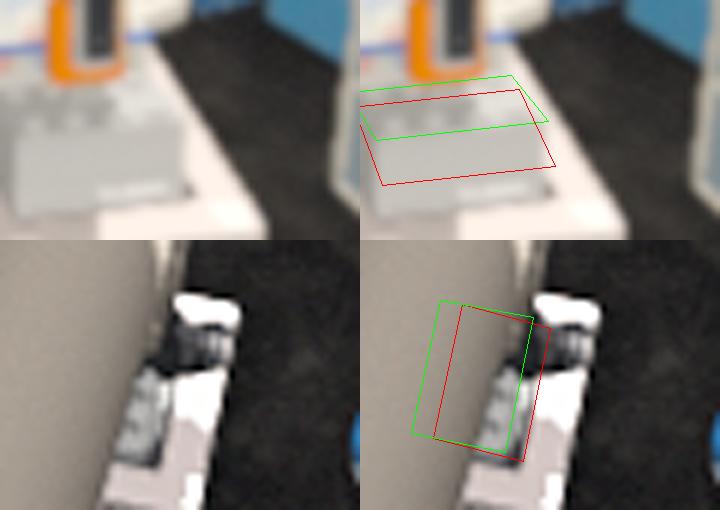

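The right side face is now exposed and the green outline fits, so both sides are up (left about 9 mm, right about 16 mm). Next I'll level the block and lift it.

Call:
jog_arm(deltas=[[-0.001,-0.0035,0.002,0.04,-0.0116,0,0],[-0.001,-0.0035,0.003,0.04,-0.0116,0,0],[-0.001,-0.0035,0.003,0.04,-0.0116,0,0],[0,0,0.004,0,0,0,0],[0,0,0.004,0,0,0,0],[0,0,0,0,0,0,0]])

```text
t: 8.5
eef_pos: [0.5363, -0.1921, 0.1545]
tool_rot: [0.0, 0.14, 0.99, 0.0]
contact_force: [-0.3, 0.1, -4.2]
gripper_width: 0.17
grasp_force: 119.9
```

```bash
python3 -c "
from h import *
st()"
```

```text
8.5 [ 0.5363 -0.1921  0.1545] lean 0.0 pitch -0.001 F [-0.3  0.1 -4.2] T 0.04 [ 0.03 -0.04 -0.04] w 0.17
```

The tool carries −4.2 N, which is just the block's weight, so it's free.

Call:
jog_arm(deltas=[[0,0,0.006,0,0,0,0],[0,0,0.006,0,0,0,0],[0,0,0.006,0,0,0,0],[0,0,0.004,0,0,0,0],[0,0,0,0,0,0,0],[0,0,0,0,0,0,0],[0,0,0,0,0,0,0]])

```text
t: 9.2
eef_pos: [0.5358, -0.1924, 0.176]
tool_rot: [-0.0, 0.14, 0.99, 0.0]
contact_force: [0.3, 0.4, -5.0]
gripper_width: 0.167
grasp_force: 119.9
```

Run:
```python
from h import *
st()
s=cam("side"); H=[((.051,.051),(0,255,0))]
cv2.imwrite("pics/c6.png",over(s,(305,170,395,250),4,H,0))
```

```text
9.2 [ 0.5358 -0.1924  0.176 ] lean 0.0 pitch 0.0 F [ 0.3  0.4 -5. ] T 0.06 [ 0.05 -0.05 -0.05] w 0.167
```

View pics/c6.png

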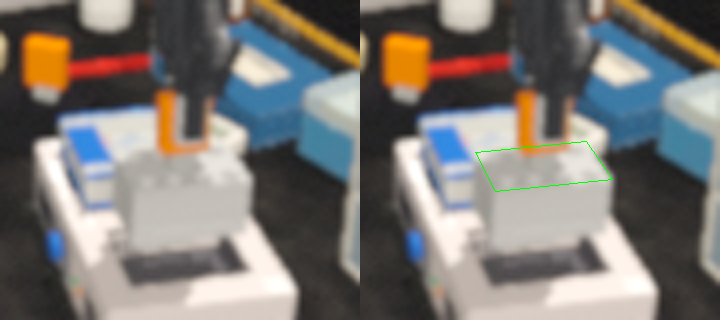

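The block hangs level, clear above the empty well and matching the overlay at 51 mm above the well floor. The cover is shut, and the heater is on its mat.

```bash
python3 -c "
from station import bot
print(bot.hand_in())"
```

```text
the job is handed in; nothing more can be done
None
```

The job is handed in: the cover looked clicked shut, and both sides of the block were rocked free. It ended held level about 27 mm above the heater, which looked still on its mat; the hand-in returned no verdict.

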